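Turn the tube block in the inspection vice and hold the lens upright

ROBOT

A 6-joint arm with a two-finger parallel gripper is mounted at the origin on the work surface. World frame = base frame: x ahead of the robot, y to its left, z up, the work surface at z = 0. Lengths are in m, angles in rad, forces in N, time in s.
With the tool pointing down it reaches from about 0.25 to 0.8 m from the base axis. Payload 8.5 kg.
Tool frame: the origin (TCP) lies midway between the tips of the shut fingers; the grasp point (between the pads) lies 19 mm behind it (manip.grasp_offset is the distance from the TCP to the grasp point, in m); z points along the fingers, y is the line along which they close (so a half turn about z gives the same grasp; the last joint's range is limited). The gripper opens to 85 mm and grips with 20 to 120 N. Pads are 22 mm wide; open, the fingers measure 114 mm over their backs; the gripper's body (76 mm by 85 mm) begins 54 mm behind the grasp point. The pads swing forward as they close: fully open they stand 13 mm farther back than shut.
Start: joints at [-1.177, 0.238, -0.013, 1.319, 0, 1.571], TCP at [0.201, -0.485, 0.231] pointing down, gripper open.
Joint ranges: [-2.66, 2.66], [-1.03, 1.9], [-1.14, 1.46], [-1.82, 2.27], [-1.45, 1.34], [-3.14, 3.14]. Speed limits (rad/s): [2.22, 2.22, 2.79, 3.14, 3.14, 3.14].

INTERFACE

Orientations are given as a unit quaternion [x, y, z, w].
In Python, from rig import manip gives the robot as it stands. The module is installed in compiled form; this text tells all that it offers.
- The arm moves only by the tool arm_command, never from a script. Its argument "commands" is a list of rows, each a list of 3 entries, a list of its own where there are three numbers: the shift along the tool's x, y, z in cm, then the turn about the tool's z in rad, then the finger opening in cm, from 0 to 8.54. A call has 1 to 5 rows; each row is the pose to reach, as a shift and turn from the pose commanded when the call began, along the tool's axes at that moment; what a row does not reach only later rows make up. A row lasts 1/10 s, in which the tool goes at most 50 mm and 8.59 degrees, less where a joint would pass 70% of its speed; a pose out of reach is approached as far as the arm can. A call with a gripper value outside its range is refused whole. The fingers move at their own pace and stop on an object; the grip force is fixed at half the most. Time passes only in rows, so rows that repeat a pose let the fingers close. It gives the time, the measured TCP pose, the force, the opening and the grip force at its end, in the units of the state.
- manip.observe(): the state, without advancing time (a new reading comes with each control period).
- manip.read_camera(name): name is "scene" or "top" or "wrist"; returns a dict with "frame" (420x560x3 uint8, blue, green, red), "depth" (420x560 float32, m along the optical axis (not along the pixel's ray), 0 where there is no reading), "vfov" (degrees; the focal length in pixels is half the picture's height over the tangent of half this angle, whatever the lens; pixels are square), "cx", "cy" (the principal point, pixels), "distortion" ([k1, k2, p1, p2, k3] as OpenCV has them; the pictures are not rectified), "T" (4x4, takes a point from camera to world coordinates). Camera axes: x right, y up, looking along -z (the intrinsics and any distortion apply to the point x, -y, -z); pixel columns grow to the right and rows downward; lengths in m; the calibration is good to about 2 mm. A picture is of the moment at which its call begins.
- manip.finish_job(): hands the job in; it is judged then, once.
The state is a dict: "clock": time; "q": joint angles; "dq": joint speeds; "joint_torque": joint torques, N m; "tcp_pos": TCP position; "ee_rot": TCP orientation; "force": force on the tool from outside, world axes, zero at the start; "wrist_torque": the same for the moment, N m; "opening": opening from 0.0 (shut) to 1.0 (fully open); "finger_force": force on a finger pad.
Only numpy, scipy, OpenCV 4.12 (cv2) and the standard library are available. Lean on these libraries where they do the work, as an engineer would, in place of code of your own. Each camera call takes 0.05 s, during which the arm holds its last target. There are 200 camera calls.

TASK

Open the sliding jaw of the inspection stand, lift the metal tube block out, turn it a quarter turn so that its slotted face looks toward the lens hinge, and clamp it again, standing flat and square in the middle of the jaws with the sliding jaw closed snugly on its ends. Then raise the hinged lens frame by its bar until it stands upright, where it balances, never letting it drop or go over to the far side, and finish while still holding it there: do not let go at the end. Leave the flask, bottle and jar where they stand.

Things in the scene. Friction and masses are not known exactly. Their poses are not given: they have to be found in the camera images.
- stand: Dark steel inspection stand fixed to the bench. Origin at bench level below the middle of the lens hinge; x runs along the hinge and the jaw slide, away from the robot at yaw 0; y points from the vice (at y = -110 mm) to where the lens frame lies. Base 10 mm thick under the lens, to y = +90 mm. Hinge posts at x = -58 and +58 mm are 61 mm high.
- bed (a point): Middle of the vice bed top: stand frame (0, -110, 12) mm; the turned block belongs here. Bed x -135 to 65, y -165 to -55 mm. Two 60 mm wide jaws, tops 34.5 mm above the bench: fixed jaw face at x = +30 mm, sliding jaw on the -x side.
- jaw (a joint): Sliding jaw: the gap between the two jaw faces in m (0 shut, 0.095 fully open). It slides along the stand's x axis, opening to -x, against a friction of about 2 N, and stays where it is left. At the start it is 0.048 to 0.053, nearly touching the block.
- jaw_post (a point): Grip point on the sliding jaw's upright round steel post (16 mm diameter, 42 mm behind the jaw's face, away from the block). The point is on its axis, 60 mm above the bench; the post's top is at 78 mm and it is clear from 27 mm upwards.
- block: Loose aluminium block, 60 (its x) by 45 (y) by 75 mm high (z), 0.3 to 0.5 kg; origin: centre of underside. Its +y face has three full-height slots 8 mm wide, 9 mm deep (a comb from above); the -y face is plain. It starts upright, slotted face toward the fixed jaw. To end: slots toward the stand's +y, 60 mm length between the jaws. Grip it across 45 mm, above the jaws.
- slots (a point): Centre of the block's slotted face: 22.5 mm along the block's +y, 37.5 mm above its underside.
- lens (a joint): Lens frame hinge, rad: 0 = lying flat on its rests on the stand's +y side (the start), 1.57 = upright, where it balances, 2.2 = the stop on the far side, leaning toward the vice. It turns freely: let go below 1.57 it falls back to 0, beyond it falls to 2.2. Weight about 0.15 kg.
- lens_bar (a point): Middle of the lens frame's bar: a level round steel bar 10 mm in diameter, 72 mm free length between its arms, parallel to the hinge and 142 mm from it, with 35 mm free between it and the black frame (100 mm wide, 8 mm thick, with a round 84 mm lens). 50 mm above the bench when flat, 192 mm when upright.
- lens_hinge (a point): Middle of the lens hinge axis: stand frame (0, 0, 50) mm.
- flask: Bystander: conical glass flask with a foil cap, 90 mm wide, 140 mm high, on the bench beside the stand; origin at its base.
- bottle: Bystander: glass bottle with a black cap, 64 mm wide, 140 mm high, on the bench beside the stand; origin at its base.
- jar: Bystander: glass jar with a white cap, 70 mm wide, 85 mm high, on the bench beside the stand; origin at its base.
There are look-alikes about, which are no part of the job. There is more than one size of the block; the one meant has the size given above.

How it is judged:
By the outcome, as a careful person would: the job done as asked, in the order asked, and still so for the second after the job is handed in, while the arm keeps its last pose, push and grip.
It also fails if it takes over 72 s, if anything falls off the work surface, if the arm or the gripper's body presses on something with over 40 N, if the wrist force passes 120 N, or if a joint passes its speed limit or range.

## Working session

There is one attempt and no reset: what is moved stays moved. The work goes in short steps, Python scripts to look and compute and a tool call to move; the robot and the scene stay as the last step left them, time stands still between calls to the robot, and variables do not carry over. Pictures are saved under pics/ and viewed, at most 10 in all, crops included, and the job is handed in when it is done.

Besides the shell and the picture viewer there is one more tool, called as a command line: name --argument value ..., lists and objects as JSON in quotes. arm_command: Moves the arm, as the interface text tells. Its arguments: {"type":"object","properties":{"commands":{"type":"array","items":{"type":"array"}}},"required":["commands"]}

```bash
mkdir -p pics; cat > h.py <<'E'
import numpy as np, cv2
from rig import manip
def cam(n):
    c=manip.read_camera(n); c={k:(np.array(v) if k in("frame","depth","T","distortion") else v) for k,v in c.items()}
    f=210/np.tan(np.radians(c["vfov"])/2); c["K"]=np.array([[f,0,c["cx"]],[0,f,c["cy"]],[0,0,1.]]); return c
def save(c,n):
    cv2.imwrite("pics/"+n+".png",c["frame"]); np.savez("pics/"+n+".npz",**{k:c[k] for k in("frame","depth","T","distortion","K")})
def load(n): return dict(np.load("pics/"+n+".npz"))
def cloud(c):
    h,w=c["depth"].shape; u,v=np.meshgrid(np.arange(w),np.arange(h))
    p=cv2.undistortPoints(np.stack([u,v],-1).reshape(-1,1,2).astype(np.float64),c["K"],c["distortion"]).reshape(h,w,2)
    d=c["depth"].astype(float); P=np.stack([p[...,0]*d,-p[...,1]*d,-d],-1)
    W=P@c["T"][:3,:3].T+c["T"][:3,3]; W[d==0]=np.nan; return W
def plane(c,u,v,z):
    p=cv2.undistortPoints(np.array([[[u,v]]],float),c["K"],c["distortion"]).ravel()
    r=c["T"][:3,:3]@np.array([p[0],-p[1],-1]); o=c["T"][:3,3]; return o+r*(z-o[2])/r[2]
E
python3 - <<'E'
from h import *
for n in("top","scene","wrist"):
    c=cam(n); save(c,n+"0"); print(n,c["T"].round(3).tolist(),c["K"][0,0],c["distortion"])
s=manip.observe(); print(s)
E
python3 -c "
import cv2,numpy as np
cv2.imwrite('pics/top0b.png',cv2.resize(cv2.imread('pics/top0.png'),(800,600)))"
```

```text
top [[0.021, 0.985, -0.174, 0.332], [-1.0, 0.021, -0.004, -0.028], [0.0, 0.174, 0.985, 1.482], [0.0, 0.0, 0.0, 1.0]] 496.7670322490354 [-0.16112984  0.          0.          0.          0.        ]
scene [[-0.214, -0.58, 0.786, 1.653], [0.977, -0.14, 0.162, 0.23], [0.016, 0.802, 0.597, 0.882], [0.0, 0.0, 0.0, 1.0]] 503.57124522478654 [-0.03050976  0.          0.          0.          0.        ]
wrist [[0.383, 0.889, 0.25, 0.264], [-0.924, 0.369, 0.103, -0.459], [-0.001, -0.271, 0.963, 0.374], [0.0, 0.0, 0.0, 1.0]] 305.9625450910689 [-0.0666489  0.         0.         0.         0.       ]
{'clock': 0.15, 'q': array([-1.17699446e+00,  2.38690286e-01, -1.40402296e-02,  1.31918110e+00,
        2.93352178e-06,  1.57078920e+00]), 'dq': array([-0.00114867, -0.00091227,  0.00315   ,  0.00161453,  0.00055448,
        0.00222834]), 'joint_torque': array([ 4.27470759e-04, -5.39076269e+01,  3.46597910e+01,  1.44703386e-02,
        2.07793045e-05, -2.29220700e-05]), 'tcp_pos': array([ 0.20132957, -0.48453818,  0.23080841]), 'ee_rot': array([ 9.80676711e-01,  1.95634552e-01, -1.07651816e-04, -5.47154688e-04]), 'force': array([-0.28013481,  0.23598897, -0.10058782]), 'wrist_torque': array([ 0.02402461,  0.0076787 , -0.00491082]), 'finger_force': 0.0, 'opening': 0.9973259007088087}
```

View pics/top0b.png

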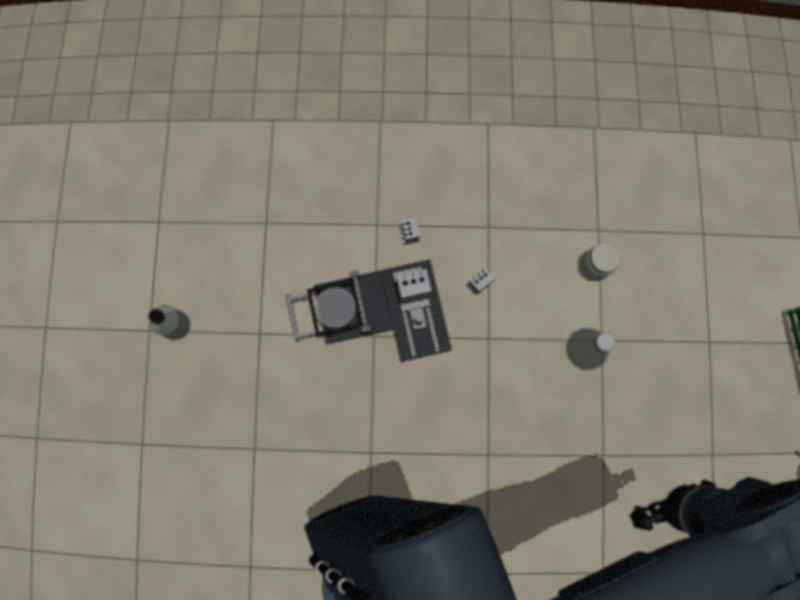

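View pics/scene0.png

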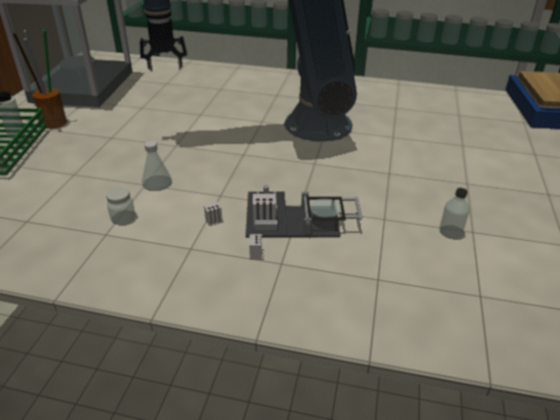

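```bash
python3 - <<'E'
from h import *
c=load("top0"); W=cloud(c)
img=c["frame"][140:270,190:360]; cv2.imwrite("pics/crop1.png",cv2.resize(img,None,fx=4.6,fy=4.6,interpolation=cv2.INTER_CUBIC))
for (u,v) in [(301,182.5),(315,245.5),(280,253)]: print(plane(c,u,v,.012).round(4))
np.set_printoptions(linewidth=250)
print((W[150:260:4,200:330:4,2]*1000).round(0))
E
```

```text
[ 0.6721 -0.0847  0.012 ]
[ 0.4812 -0.1289  0.012 ]
[ 0.4568 -0.0254  0.012 ]
[[ 0.  8.  2. -4. -6.  3. -1.  1. -1.  7.  3.  3.  4.  1.  1. -0.  0.  1. -2.  5.  5. -0. -4. 11.  1. -2.  1.  1. -1.  3.  2.  3.  5.]
 [-1.  7.  5.  4.  3. -7.  4. -3. 11.  8. -2.  8. -2. -3. -1.  0. -4.  3. -3.  3.  5. 54. 57.  5. -5.  5.  3. -1. -0.  3. -0. -2. -3.]
 [-2.  3.  4.  8. -3.  6. -2.  2.  3.  2. -3.  5. -0. -1.  4.  2. -1.  2.  1.  5. -5. 56. 56. -1. -2. -2.  2.  1.  4.  1. -1.  6.  3.]
 [ 2.  4. -5.  3. -1.  2. -4.  2. -3. -0. -5.  3. -2.  3.  2. -2.  4.  5.  4. -4.  7. 50. 52. 55. -3.  3.  1.  5. -6. -2.  2.  6. -2.]
 [ 8.  2. -0.  3.  3.  2.  0.  4.  6. -1. -3. -3.  1. -6. -3.  3. -0. -2.  1.  7.  3. 51. 50. 41.  2. -1.  1. -5. -1. -0.  6.  2.  1.]
 [-5.  6.  3.  1. -2.  1. -2. -5. -6.  3.  7.  1. -1. -0. -6.  2.  9.  9. -4. -1.  9. 12. -1.  8. -6. -2. -3. -4.  1.  4.  7.  2.  0.]
 [ 3. 12.  4.  0.  0.  7.  3. -0.  0. -0.  3. -2. -5. -3.  6.  5.  1.  4.  4. -2. -0.  4. -2.  0.  2. -0.  4.  3.  2.  3. -1. -1. -6.]
 [ 1. -3. -3.  0. -0.  1.  2. -0.  4. -0. -7.  5.  1. -0. -3.  0. -0.  3. -2.
[... 2058 characters left out ...]
10. 15.  6.  2. -1.  5.]
 [-2. -3.  2. -2.  6.  7.  2.  1.  1.  2. -1. -4. -1.  4. -5.  1.  1. -1. -2.  0. 14. 18. 14.  8. 20. 15. 17.  7. 12.  2. -2.  6.  3.]
 [ 2. -2. -2.  1. -0.  2.  3. -1.  0. -6.  6. -0.  2. -7.  6.  4.  1. -1.  2.  5. 11. 10. 22. 13.  5.  8. 12. 11. -0.  2. -0.  2. -3.]
 [ 3.  3.  4.  2. -6. -4.  0. -5.  3. -2.  7.  1. -6. -1. -1.  3. -2.  3.  2.  1.  9. 11. 14. 12. -4.  4.  3.  3. -1.  4.  1.  1. -5.]
 [ 5. -1. -0.  2.  5. -3. -1. -4.  2. -1. -3. -4. -5. -0.  3.  3.  3.  7.  3. -2. -4. -2.  7. -1.  1. -1.  6. -0. -1.  2.  2.  2. -3.]
 [ 0.  3. -6. -4. -1. -2. -1. -2.  0.  1.  3. -3. -5. -3.  2.  3.  3. -2.  0.  5.  4.  3. -2.  3.  1. -6. -2.  2.  4. -1. -3. -0.  3.]]
```

View pics/crop1.png

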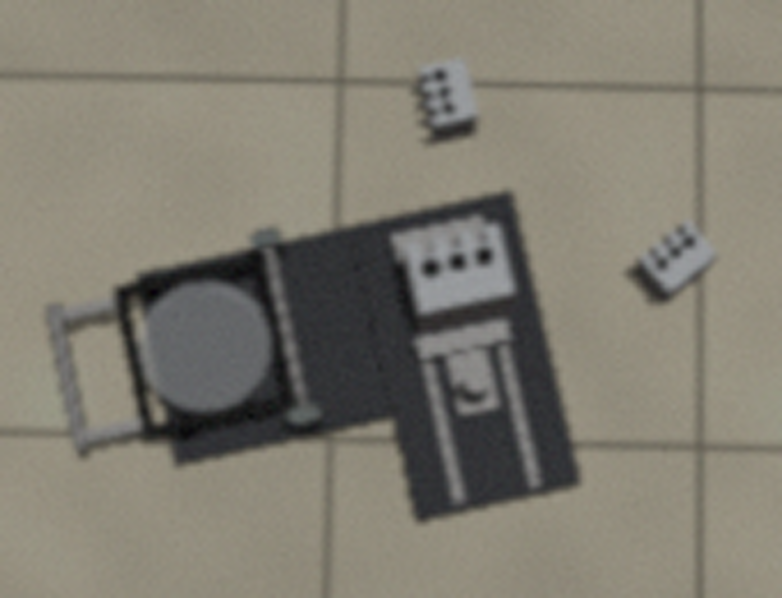

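arm_command --commands '[[[3,-1.7,0],0,8.5],[[7,-4,0],0,8.5],[[11,-6.4,0],0,8.5],[[15,-8.7,0],0,8.5],[[19,-11,0],0,8.5]]'

```text
clock: 0.65
tcp_pos: [0.3353, -0.3087, 0.2312]
ee_rot: [0.981, 0.195, -0.0, -0.0]
force: [1.6, -1.2, -0.7]
opening: 0.997
finger_force: 0.0
```

arm_command --commands '[[[4,-2.3,0],0,8.5],[[8,-4.6,0],0,8.5],[[12,-7,0],0,8.5],[[16,-9.3,0],0,8.5],[[20,-11.6,0],0,8.5]]'

```text
clock: 1.15
tcp_pos: [0.4756, -0.1246, 0.2313]
ee_rot: [0.981, 0.196, 0.0, -0.0]
force: [-0.3, -1.0, 0.1]
opening: 0.992
finger_force: 0.0
```

arm_command --commands '[[[4,-2.3,0],0.08,8.5],[[8,-4.6,0],0.168,8.5],[[12.2,-7,0],0.168,8.5],[[12.2,-7,0],0.168,8.5],[[12.2,-7,0],0.168,8.5]]'

```text
clock: 1.65
tcp_pos: [0.5607, -0.014, 0.2305]
ee_rot: [0.993, 0.114, -0.001, -0.0]
force: [-0.3, -0.5, -0.1]
opening: 0.996
finger_force: 0.0
```

```bash
python3 - <<'E'
from h import *
s=manip.observe(); print(s["clock"],s["q"].round(3),s["tcp_pos"].round(4),s["ee_rot"].round(4),s["force"])
c=cam("wrist"); save(c,"w1"); cv2.imwrite("pics/w1b.png",cv2.resize(c["frame"],(800,600),interpolation=cv2.INTER_CUBIC))
E
```

```text
1.65 [-0.025  0.302  0.073  1.344 -0.     2.889] [ 0.5607 -0.014   0.2305] [ 9.935e-01  1.139e-01 -8.000e-04 -0.000e+00] [-0.33556396 -0.4734365  -0.08248764]
```

View pics/w1b.png

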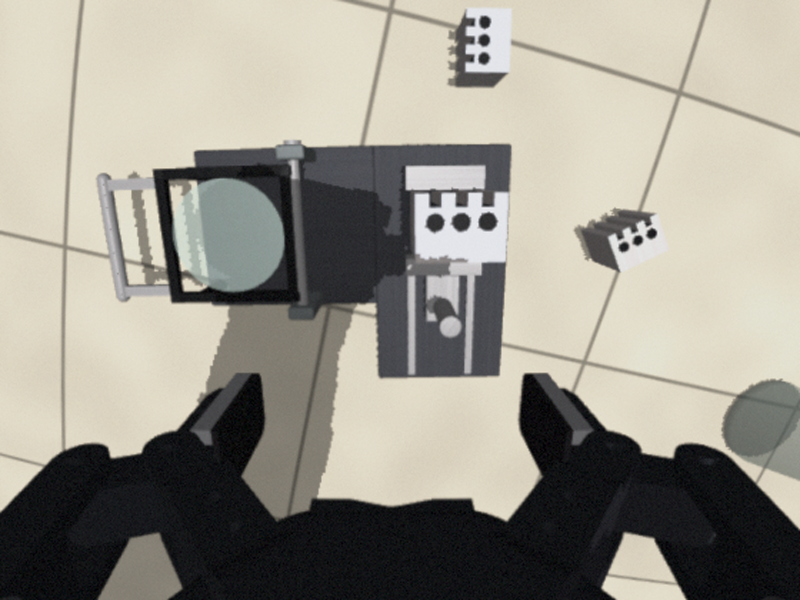

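```bash
python3 - <<'E'
from h import *
c=load("w1"); k=.7
P=lambda u,v,z: plane(c,(u+.5)*k-.5,(v+.5)*k-.5,z)[:2]
b=[P(511,145,.012),P(499,377,.012),P(379,378,.012),P(195,151,.010)]
m=np.array([[.065,-.165],[-.135,-.165],[-.135,-.055],[.065,.09]])
# rigid fit (corner 4 x unknown -> report only)
A=m[:3]; B=np.array(b[:3]); a0=A.mean(0); b0=B.mean(0)
H=(A-a0).T@(B-b0); th=np.arctan2(H[0,1]-H[1,0],H[0,0]+H[1,1])
R=np.array([[np.cos(th),-np.sin(th)],[np.sin(th),np.cos(th)]]); O=b0-R@a0
print("yaw",np.degrees(th),"O",O)
S=lambda p:((p-O)@R*1000).round(1)
for p in b: print("corner",S(p))
for n,u,v,z in [("blkLF",414,193,.087),("blkRF",508,192,.087),("blkRN",507,263,.087),("blkLN",416,262,.087),("post",450,326,.078),("barF",104,178,.055),("barN",123,296,.055),("hingeF",291,150,.061),("hingeN",303,312,.061),("fixjawL",406,166,.0345),("fixjawR",484,166,.0345),("sljawL",410,274,.0345),("sljawR",481,274,.0345)]:
    p=P(u,v,z); print(n,p.round(4),S(p))
s=manip.observe(); print("tcp stand",S(s["tcp_pos"][:2]), 2*np.degrees(np.arctan2(s["ee_rot"][1],s["ee_rot"][0])))
E
```

```text
yaw 13.934255086626836 O [0.57466365 0.05930889]
corner [  64.2 -164.5]
corner [-135.1 -164.7]
corner [-134.1  -55.8]
corner [64.8 87.7]
blkLF [ 0.6238 -0.015 ] [ 29.8 -84. ]
blkRF [ 0.6383 -0.0736] [  29.8 -144.3]
blkRN [ 0.5939 -0.0863] [ -16.4 -146. ]
blkLN [ 0.5807 -0.027 ] [-14.9 -85.2]
post [ 0.5399 -0.0626] [ -63.1 -109.9]
barF [0.5854 0.2049] [ 45.5 138.7]
barN [0.4994 0.1842] [-43.  139.4]
hingeF [0.6327 0.0723] [59.4 -1.4]
hingeN [0.5206 0.0439] [-56.2  -2. ]
fixjawL [ 0.6409 -0.0074] [ 48.2 -80.7]
fixjawR [ 0.6543 -0.0641] [  47.6 -139. ]
sljawL [ 0.5617 -0.0297] [-34.  -83.3]
sljawR [ 0.5745 -0.0846] [ -34.8 -139.6]
tcp stand [-31.8 -68.5] 12.99416770900983
```

arm_command --commands '[[[-2,2.8,0],-0.016,8.5],[[-3.06,4.19,0],-0.016,8.5],[[-3.06,4.19,4],-0.016,8.5],[[-3.06,4.19,8],-0.016,8.5],[[-3.06,4.19,11],-0.016,6]]'

```text
clock: 2.2
tcp_pos: [0.5384, -0.0642, 0.1198]
ee_rot: [0.993, 0.119, -0.0, -0.0]
force: [0.5, 0.4, -0.6]
opening: 0.854
finger_force: 0.0
```

```bash
cat >> h.py <<'E'
TH=np.radians(13.93); R=np.array([[np.cos(TH),-np.sin(TH)],[np.sin(TH),np.cos(TH)]]); O=np.array([.57466,.05931])
def S(p): p=np.array(p); q=p*1000.; q[...,:2]=(p[...,:2]-O)@R*1000; return q
def st():
    s=manip.observe(); q=s["ee_rot"]
    print(round(s["clock"],2),"tcp",S(s["tcp_pos"]).round(1),"yaw-TH",(2*np.degrees(np.arctan2(q[1],q[0]))-13.93).round(2),"F",(s["force"][:2]@R).round(1),s["force"][2].round(1),"open",round(s["opening"]*85.4,1),"ff",s["finger_force"])
E
python3 -c "
from h import *
st(); c=cam('wrist'); save(c,'w2')"
```

```text
2.2 tcp [ -64.9 -111.2  119.8] yaw-TH -0.22 F [0.6 0.3] -0.6 open 72.9 ff 0.0
```

View pics/w2.png

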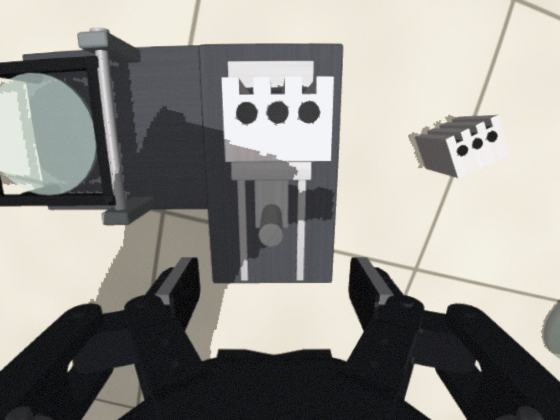

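arm_command --commands '[[[0.2,-0.1,4],0,4],[[0.2,-0.1,7],0,4],[[0.2,-0.1,7.9],0,3],[[0.2,-0.1,7.9],0,0],[[0.2,-0.1,7.9],0,0]]'

```text
clock: 2.75
tcp_pos: [0.5412, -0.0614, 0.0426]
ee_rot: [0.993, 0.12, -0.001, -0.0]
force: [-0.6, 1.1, -15.2]
opening: 0.171
finger_force: 59.0
```

arm_command --commands '[[[0,0,0],0,0],[[0,0,0],0,0],[[0,0,0],0,0],[[0,0,0],0,0]]'

```text
clock: 3.15
tcp_pos: [0.5419, -0.0612, 0.0426]
ee_rot: [0.993, 0.121, 0.0, 0.0]
force: [-3.3, 0.4, -10.6]
opening: 0.168
finger_force: 59.5
```

```bash
python3 -c "
from h import *
st()"
```

```text
3.15 tcp [ -60.8 -109.1   42.6] yaw-TH -0.08 F [-3.1  1.2] -10.6 open 14.3 ff 59.48769986629486
```

arm_command --commands '[[[-0.5,0,-0.1],0,0],[[-1.3,0,-0.1],0,0],[[-2.2,0,-0.1],0,0],[[-3.1,0,-0.1],0,0],[[-3.9,0,-0.1],0,0]]'

```text
clock: 3.65
tcp_pos: [0.5028, -0.0709, 0.0427]
ee_rot: [0.993, 0.121, -0.001, 0.0]
force: [3.1, -2.0, -28.8]
opening: 0.174
finger_force: 58.7
```

arm_command --commands '[[[0,0,0],0,0],[[0,0,0],0,4],[[0,0,0],0,4],[[0,0,0],0,5],[[0,0,0],0,5]]'

```text
clock: 4.15
tcp_pos: [0.5051, -0.0706, 0.0444]
ee_rot: [0.993, 0.121, 0.001, 0.0]
force: [0.0, 0.4, 1.0]
opening: 0.584
finger_force: 0.0
```

```bash
python3 -c "
from h import *
st()"
```

```text
4.15 tcp [ -98.8 -109.4   44.4] yaw-TH -0.07 F [0.1 0.4] 1.0 open 49.9 ff 0.0
```

arm_command --commands '[[[0,0,-4],0,8.5],[[0,0,-8],0,8.5],[[2,0,-11],-0.13,8.5],[[6,0.3,-11],-0.27,8.5],[[10.6,0.55,-11],-0.41,8.5]]'

```text
clock: 4.65
tcp_pos: [0.61, -0.0505, 0.156]
ee_rot: [0.947, 0.323, 0.002, 0.001]
force: [-0.2, 0.0, -0.1]
opening: 0.997
finger_force: 0.0
```

arm_command --commands '[[[0,0,0],-0.14,8.5],[[0,0,0],-0.28,8.5],[[0,0,0],-0.42,8.5],[[0,0,0],-0.56,8.5],[[0,0,0],-0.7,8.5]]'

```text
clock: 5.15
tcp_pos: [0.6086, -0.0504, 0.1537]
ee_rot: [0.778, 0.628, 0.0, 0.0]
force: [-0.7, 0.4, 1.0]
opening: 0.999
finger_force: 0.0
```

arm_command --commands '[[[0,0,0],-0.14,8.5],[[0,0,0],-0.28,8.5],[[0,0,0],-0.42,8.5],[[0,0,0],-0.461,8.5],[[0,0,0],-0.461,8.5]]'

```text
clock: 5.65
tcp_pos: [0.6086, -0.0504, 0.1537]
ee_rot: [0.616, 0.787, 0.0, 0.0]
force: [0.4, 0.5, -0.3]
opening: 1.0
finger_force: 0.0
```

```bash
python3 -c "
from h import *
st(); c=cam('wrist'); save(c,'w3'); cv2.imwrite('pics/w3b.png',cv2.resize(c['frame'],(800,600),interpolation=cv2.INTER_CUBIC))"
```

```text
5.65 tcp [   6.5 -114.7  153.7] yaw-TH 89.97 F [0.5 0.4] -0.3 open 85.4 ff 0.0
```

View pics/w3b.png

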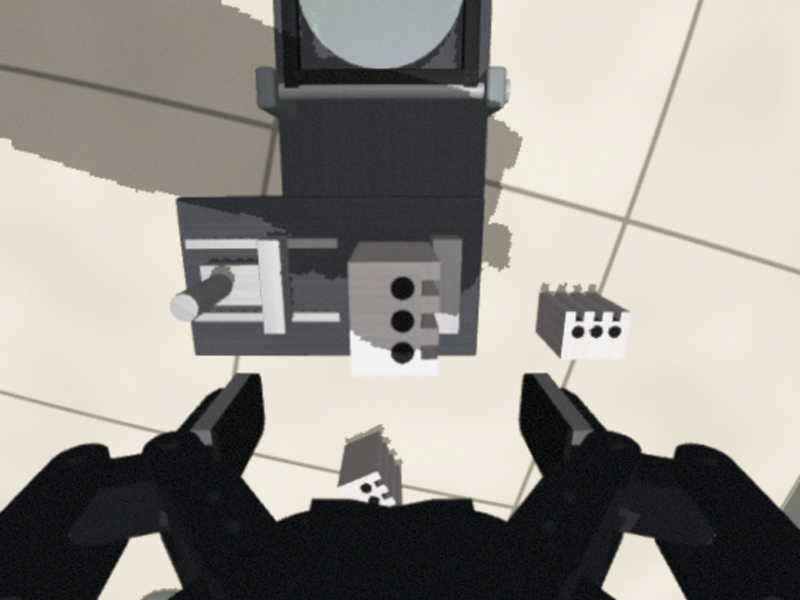

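```bash
python3 -c "
from h import *
c=load('w3')
for u,v,z in [(348,262,.087),(437,262,.087),(438,376,.087),(352,376,.087),(183,307,.078),(273,91,.053),(489,91,.053),(178,198,.012),(194,355,.012),(477,355,.012)]: print(S(plane(c,(u+.5)*.7-.5,(v+.5)*.7-.5,z)).round(1))"
```

```text
[-15.2 -84.6  87. ]
[ 28.1 -84.6  87. ]
[  30.3 -145.1   87. ]
[ -14.8 -145.    87. ]
[-104.4 -109.8   78. ]
[-55.5  -0.3  53. ]
[56.7 -0.6 53. ]
[-131.9  -55.5   12. ]
[-134.4 -164.3   12. ]
[  66.1 -164.1   12. ]
```

arm_command --commands '[[[0,0.05,3.5],0,8.5],[[0,0.05,7],0,8.5],[[0,0.05,10],0,7],[[0,0.05,10.9],0,6],[[0,0.05,10.9],0,5]]'

```text
clock: 6.2
tcp_pos: [0.6081, -0.0503, 0.0435]
ee_rot: [0.617, 0.787, -0.001, -0.001]
force: [0.6, 0.5, 0.2]
opening: 0.587
finger_force: 0.0
```

arm_command --commands '[[[0,0,0],0,4],[[0,0,0],0,3],[[0,0,0],0,3],[[0,0,0],0,3],[[0,0,0],0,3]]'

```text
clock: 6.7
tcp_pos: [0.6091, -0.0504, 0.0449]
ee_rot: [0.617, 0.787, 0.0, 0.0]
force: [-0.1, -0.8, 1.2]
opening: 0.52
finger_force: 62.2
```

```bash
python3 -c "
from h import *
st()"
```

```text
6.7 tcp [   7.  -114.8   44.9] yaw-TH 89.93 F [-0.3 -0.7] 1.2 open 44.4 ff 62.19211846590042
```

arm_command --commands '[[[0,0,-1],0,3],[[0,0,-2.5],0,3],[[0,0,-4.5],0,3],[[0,0,-6],0,3],[[0.48,-0.7,-6],0,3]]'

```text
clock: 7.2
tcp_pos: [0.6028, -0.0477, 0.1069]
ee_rot: [0.617, 0.787, 0.001, 0.002]
force: [-0.0, -0.1, -3.1]
opening: 0.521
finger_force: 61.9
```

arm_command --commands '[[[0,0,0],-0.1,3],[[0,0,0],-0.22,3],[[0,0,0],-0.35,3],[[0,0,0],-0.48,3],[[0,0,0],-0.61,3]]'

```text
clock: 7.7
tcp_pos: [0.5997, -0.0471, 0.1037]
ee_rot: [0.349, 0.937, -0.0, -0.001]
force: [-0.8, -0.1, -3.2]
opening: 0.517
finger_force: 61.9
```

arm_command --commands '[[[0,0,0],-0.13,3],[[0,0,0],-0.26,3],[[0,0,0],-0.39,3],[[0,0,0],-0.52,3],[[0,0,0],-0.65,3]]'

```text
clock: 8.2
tcp_pos: [0.5997, -0.0471, 0.1036]
ee_rot: [0.032, 0.999, 0.0, -0.001]
force: [0.4, -0.2, -3.5]
opening: 0.522
finger_force: 61.9
```

arm_command --commands '[[[0,0,0],-0.13,3],[[0,0,0],-0.25,3],[[0,0,0],-0.311,3],[[0,0,0],-0.311,3],[[0,0,0],-0.311,3]]'

```text
clock: 8.7
tcp_pos: [0.6002, -0.0472, 0.1039]
ee_rot: [-0.12, 0.993, 0.0, -0.0]
force: [1.1, 0.1, -3.2]
opening: 0.52
finger_force: 61.9
```

```bash
python3 -c "
from h import *
st(); c=cam('wrist'); save(c,'w4'); cv2.imwrite('pics/w4b.png',cv2.resize(c['frame'],(800,600),interpolation=cv2.INTER_CUBIC))"
```

```text
8.7 tcp [  -0.9 -109.5  103.9] yaw-TH 179.84 F [ 1.1 -0.2] -3.2 open 44.4 ff 61.85670018196106
```

View pics/w4b.png

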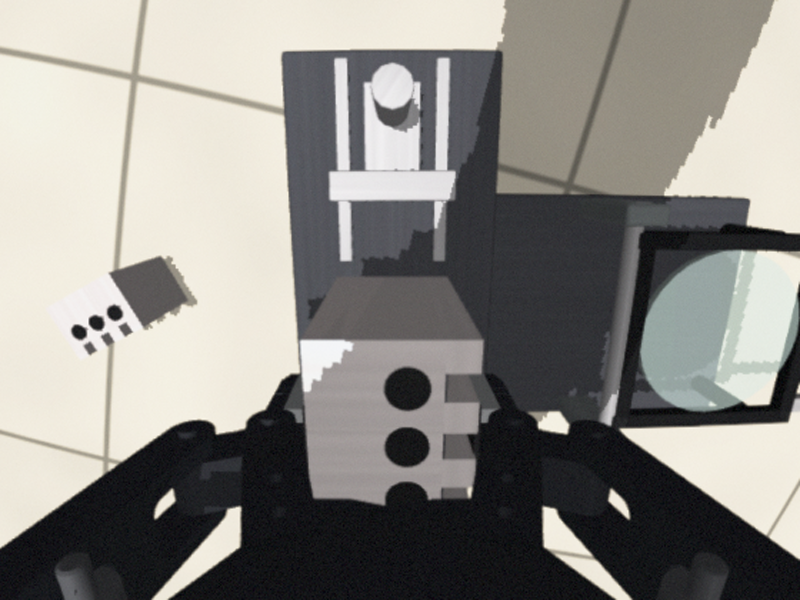

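```bash
python3 -c "
from h import *
c=load('w4')
for u,v,z in [(300,340,.1465),(484,340,.1465),(313,498,.1465),(392,85,.078),(283,52,.012),(501,50,.012)]: print(S(plane(c,(u+.5)*.7-.5,(v+.5)*.7-.5,z)).round(1))"
```

```text
[ -32.7 -132.9  146.5]
[-32.5 -87.6 146.5]
[  14.2 -132.4  146.5]
[-104.1 -109.9   78. ]
[-133.4 -163.5   12. ]
[-134.   -56.1   12. ]
```

arm_command --commands '[[[-0.1,0,2],-0.003,3],[[-0.1,0,4],-0.003,3],[[-0.1,0,5.3],-0.003,3],[[-0.1,0,5.8],-0.003,3],[[-0.1,0,5.95],-0.003,3]]'

```text
clock: 9.25
tcp_pos: [0.6015, -0.0471, 0.0449]
ee_rot: [-0.122, 0.993, 0.0, -0.0]
force: [-7.3, 1.3, 11.6]
opening: 0.517
finger_force: 63.1
```

arm_command --commands '[[[0,0,0],0,3]]'

```text
clock: 9.35
tcp_pos: [0.602, -0.0472, 0.0452]
ee_rot: [-0.122, 0.993, 0.0, 0.0]
force: [-0.1, -0.4, -2.8]
opening: 0.517
finger_force: 62.0
```

```bash
python3 -c "
from h import *
st()"
```

```text
9.35 tcp [   0.9 -109.9   45.2] yaw-TH 180.1 F [-0.2 -0.4] -2.8 open 44.1 ff 62.01787859201431
```

arm_command --commands '[[[0,0,0.03],0,3],[[0,0,0.03],0,5],[[0,0,0.03],0,6],[[0,0,0.03],0,7.5],[[0,0,0.03],0,8]]'

```text
clock: 9.85
tcp_pos: [0.602, -0.0472, 0.0447]
ee_rot: [-0.122, 0.992, 0.0, 0.0]
force: [-0.6, -0.6, 0.3]
opening: 0.936
finger_force: 0.0
```

arm_command --commands '[[[0,0,-3],0,8],[[0,0,-7],0,8],[[0,0,-10],0,8],[[5,0,-10],0,8],[[10.4,0,-10],0,8]]'

```text
clock: 10.35
tcp_pos: [0.5053, -0.0716, 0.1454]
ee_rot: [-0.123, 0.992, -0.0, 0.001]
force: [-0.9, -0.9, 0.1]
opening: 0.936
finger_force: 0.0
```

arm_command --commands '[[[0,0,0],0,8],[[0,0,0],0,8]]'

```text
clock: 10.55
tcp_pos: [0.5041, -0.0717, 0.1451]
ee_rot: [-0.122, 0.993, -0.0, 0.001]
force: [0.8, -1.0, -0.5]
opening: 0.935
finger_force: 0.0
```

```bash
python3 -c "
from h import *
st(); c=cam('wrist'); save(c,'w5'); cv2.imwrite('pics/w5b.png',cv2.resize(c['frame'],(800,600),interpolation=cv2.INTER_CUBIC))"
```

```text
10.55 tcp [-100.  -110.2  145.1] yaw-TH 180.07 F [ 0.5 -1.1] -0.5 open 79.8 ff 0.0
```

View pics/w5b.png

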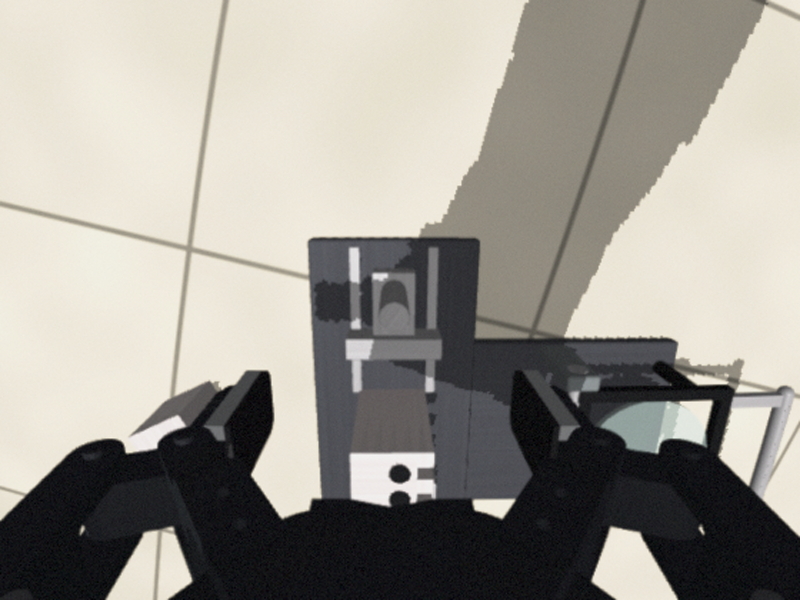

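```bash
python3 -c "
from h import *
c=load('w5')
for u,v,z in [(350,452,.087),(436,453,.087),(353,500,.087),(435,500,.087),(394,318,.078),(310,239,.012),(478,239,.012)]: print(S(plane(c,(u+.5)*.7-.5,(v+.5)*.7-.5,z)).round(1))"
```

```text
[ -30.6 -133.2   87. ]
[-30.  -87.3  87. ]
[   0.7 -132.5   87. ]
[  0.6 -86.8  87. ]
[-102.8 -109.9   78. ]
[-134.3 -162.7   12. ]
[-134.4  -56.4   12. ]
```

arm_command --commands '[[[0.2,0,3],0,7],[[0.35,0,6],0,6],[[0.35,0,9],0,5],[[0.35,0,10],0,4],[[0.35,0,10],0,3]]'

```text
clock: 11.1
tcp_pos: [0.5014, -0.072, 0.0434]
ee_rot: [-0.123, 0.992, 0.0, -0.001]
force: [1.0, 0.0, 0.2]
opening: 0.356
finger_force: 0.0
```

arm_command --commands '[[[0,0,0],0,0],[[0,0,0],0,0],[[0,0,0],0,0],[[0,0,0],0,0],[[0,0,0],0,0]]'

```text
clock: 11.6
tcp_pos: [0.5021, -0.0712, 0.0455]
ee_rot: [-0.123, 0.992, 0.001, 0.001]
force: [-0.2, 6.2, -6.8]
opening: 0.168
finger_force: 58.4
```

```bash
python3 -c "
from h import *
st()"
```

```text
11.6 tcp [-101.8 -109.2   45.5] yaw-TH 180.17 F [1.3 6.1] -6.8 open 14.4 ff 58.44092130661011
```

arm_command --commands '[[[-0.4,0,0],0,0],[[-1,0,0],0,0],[[-1.7,0,0],0,0],[[-2.3,0,0],0,0],[[-2.6,0,0],0,0]]'

```text
clock: 12.1
tcp_pos: [0.5268, -0.065, 0.0455]
ee_rot: [-0.123, 0.992, 0.001, 0.0]
force: [-2.8, 5.4, -2.0]
opening: 0.166
finger_force: 58.8
```

arm_command --commands '[[[0,0,0],0,0],[[-0.1,0,0],0,0],[[-0.2,0,0],0,0],[[-0.2,0,0],0,0]]'

```text
clock: 12.5
tcp_pos: [0.5286, -0.0646, 0.0455]
ee_rot: [-0.123, 0.992, 0.001, 0.0]
force: [-2.5, 4.8, -3.9]
opening: 0.169
finger_force: 58.8
```

```bash
python3 -c "
from h import *
st()"
```

```text
12.5 tcp [ -74.6 -109.1   45.5] yaw-TH 180.16 F [-1.3  5.3] -3.9 open 14.4 ff 58.81032943725586
```

arm_command --commands '[[[-0.1,0,0],0,0],[[-0.2,0,0],0,0],[[-0.2,0,0],0,0]]'

```text
clock: 12.8
tcp_pos: [0.5304, -0.0641, 0.0455]
ee_rot: [-0.123, 0.992, 0.001, 0.0]
force: [-3.0, 5.6, -3.5]
opening: 0.168
finger_force: 58.8
```

arm_command --commands '[[[-0.1,0,0],0,0],[[-0.2,0,0],0,0],[[-0.2,0,0],0,0]]'

```text
clock: 13.1
tcp_pos: [0.5324, -0.0636, 0.0455]
ee_rot: [-0.123, 0.992, 0.001, 0.0]
force: [-3.2, 4.6, -3.3]
opening: 0.165
finger_force: 58.8
```

```bash
python3 -c "
from h import *
st()"
```

```text
13.1 tcp [ -70.7 -109.1   45.5] yaw-TH 180.16 F [-2.   5.2] -3.3 open 14.1 ff 58.827897906303406
```

arm_command --commands '[[[-0.1,0,0],0,0],[[-0.1,0,0],0,0]]'

```text
clock: 13.3
tcp_pos: [0.5328, -0.0635, 0.0455]
ee_rot: [-0.123, 0.992, 0.001, -0.0]
force: [-4.4, 4.7, -1.8]
opening: 0.168
finger_force: 59.1
```

arm_command --commands '[[[-0.1,0,0],0,0],[[-0.1,0,0],0,0]]'

```text
clock: 13.5
tcp_pos: [0.5336, -0.0633, 0.0455]
ee_rot: [-0.122, 0.992, 0.001, -0.001]
force: [-5.9, 4.4, -2.0]
opening: 0.165
finger_force: 59.2
```

```bash
python3 -c "
from h import *
st()"
```

```text
13.5 tcp [ -69.4 -109.1   45.5] yaw-TH 180.14 F [-4.7  5.7] -2.0 open 14.1 ff 59.1789847612381
```

arm_command --commands '[[[-0.1,0,0],0,0],[[-0.1,0,0],0,0]]'

```text
clock: 13.7
tcp_pos: [0.5336, -0.0633, 0.0455]
ee_rot: [-0.122, 0.992, 0.001, -0.001]
force: [-9.1, 2.0, 3.3]
opening: 0.168
finger_force: 59.6
```

arm_command --commands '[[[-0.1,0,0],0,0],[[-0.1,0,0],0,0]]'

```text
clock: 13.9
tcp_pos: [0.5336, -0.0633, 0.0454]
ee_rot: [-0.122, 0.992, 0.0, -0.002]
force: [-13.6, 0.9, 6.2]
opening: 0.168
finger_force: 60.0
```

```bash
python3 -c "
from h import *
st()"
```

```text
13.9 tcp [ -69.4 -109.1   45.4] yaw-TH 180.12 F [-13.    4.1] 6.2 open 14.4 ff 59.96975541114807
```

arm_command --commands '[[[-0.1,0,0],0,3],[[0,0,0],0,4],[[0,0,0],0,4],[[0,0,-4],0,5],[[0,0,-8],0,6]]'

```text
clock: 14.4
tcp_pos: [0.5358, -0.0635, 0.1252]
ee_rot: [-0.122, 0.992, 0.0, -0.001]
force: [1.6, -0.3, 0.1]
opening: 0.704
finger_force: 0.0
```

arm_command --commands '[[[0,0,-4],0,6],[[-1.5,4.5,-4],0,6],[[-3,9,-4],0,6],[[-4.2,13.5,-4],0,6],[[-5.5,18,-4],0,5]]'

```text
clock: 14.9
tcp_pos: [0.5463, 0.1262, 0.1654]
ee_rot: [-0.122, 0.993, 0.0, 0.001]
force: [1.3, -0.2, 0.8]
opening: 0.589
finger_force: 0.0
```

arm_command --commands '[[[-0.7,3.5,0],0,5],[[-1.4,7,0],0,4],[[-1.4,7,0],0,4],[[-1.4,7,0],0,4]]'

```text
clock: 15.3
tcp_pos: [0.5426, 0.1965, 0.1648]
ee_rot: [-0.123, 0.992, -0.0, 0.0]
force: [0.0, -0.1, 0.6]
opening: 0.47
finger_force: 0.0
```

```bash
python3 -c "
from h import *
st(); c=cam('wrist'); save(c,'w6'); cv2.imwrite('pics/w6b.png',cv2.resize(c['frame'],(800,600),interpolation=cv2.INTER_CUBIC))"
```

```text
15.3 tcp [  1.9 140.9 164.8] yaw-TH 180.23 F [-0.  -0.1] 0.6 open 40.1 ff 0.0
```

View pics/w6b.png

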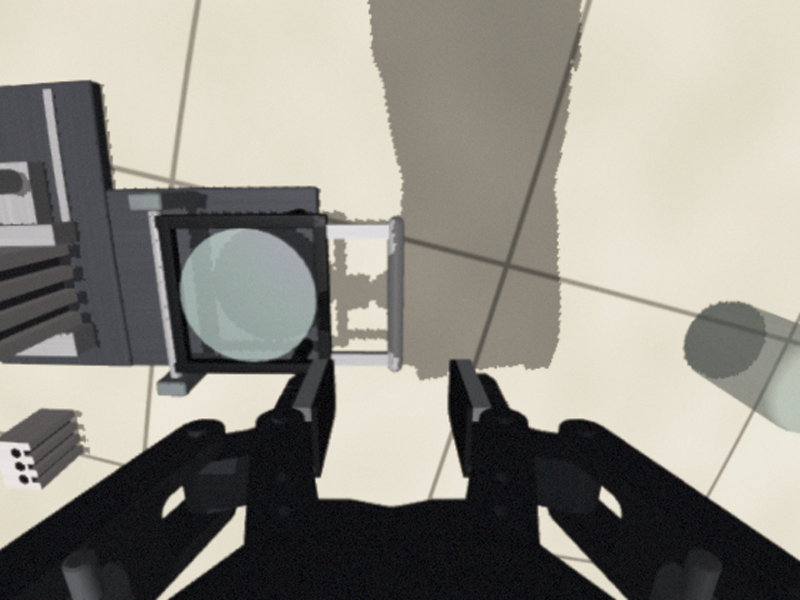

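```bash
python3 -c "
from h import *
c=load('w6')
for u,v,z in [(396,222,.052),(396,365,.052),(327,215,.054),(329,373,.054),(155,212,.052),(171,376,.052),(98,82,.012),(318,187,.010),(131,364,.012)]: print(S(plane(c,(u+.5)*.7-.5,(v+.5)*.7-.5,z)).round(1))"
```

```text
[-44.8 142.4  52. ]
[ 44.6 142.9  52. ]
[-48.9 102.8  54. ]
[ 49.5 100.5  54. ]
[-51.1   0.8  52. ]
[53.7 -3.5 52. ]
[-132.4  -49.9   12. ]
[-64.1  91.   10. ]
[ 63.3 -55.8  12. ]
```

arm_command --commands '[[[0.2,0.1,3],0.004,3.2],[[0.2,0.1,6.5],0.004,3.2],[[0.2,0.1,9],0.004,3.2],[[0.2,0.1,11.5],0.004,3.2],[[0.2,0.1,12.8],0.004,3.2]]'

```text
clock: 15.85
tcp_pos: [0.5397, 0.1945, 0.0349]
ee_rot: [-0.119, 0.993, -0.0, -0.001]
force: [0.4, -0.5, 0.2]
opening: 0.375
finger_force: 0.0
```

arm_command --commands '[[[0,0,0],0,1.5],[[0,0,0],0,0],[[0,0,0],0,0],[[0,0,0],0,0],[[0,0,0],0,0]]'

```text
clock: 16.35
tcp_pos: [0.5394, 0.1977, 0.0378]
ee_rot: [-0.121, 0.993, 0.002, -0.001]
force: [-6.0, 9.4, -0.4]
opening: 0.094
finger_force: 58.5
```

```bash
python3 -c "
from h import *
st()"
```

```text
16.35 tcp [ -0.9 142.8  37.8] yaw-TH 179.95 F [-3.6 10.5] -0.4 open 8.0 ff 58.45718801021576
```

arm_command --commands '[[[0,0.05,-0.7],0,0],[[0,0.03,-1.42],0,0],[[0,-0.18,-2.82],0,0],[[0,-0.53,-4.2],0,0],[[0,-1.02,-5.53],0,0]]'

```text
clock: 16.85
tcp_pos: [0.542, 0.1867, 0.0936]
ee_rot: [-0.121, 0.993, 0.001, -0.0]
force: [-2.7, 1.9, -1.4]
opening: 0.095
finger_force: 58.4
```

```bash
python3 -c "
from h import *
st()"
```

```text
16.85 tcp [ -1.  131.5  93.6] yaw-TH 179.92 F [-2.2  2.5] -1.4 open 8.1 ff 58.44837248325348
```

arm_command --commands '[[[0,-0.62,-1.28],0,0],[[0,-1.36,-2.49],0,0],[[0,-2.22,-3.62],0,0],[[0,-3.19,-4.66],0,0],[[0,-4.25,-5.59],0,0]]'

```text
clock: 17.35
tcp_pos: [0.5522, 0.1463, 0.1505]
ee_rot: [-0.121, 0.993, 0.002, 0.0]
force: [-7.2, 6.1, 4.7]
opening: 0.088
finger_force: 58.6
```

```bash
python3 -c "
from h import *
st()"
```

```text
17.35 tcp [ -0.9  89.8 150.5] yaw-TH 179.96 F [-5.5  7.6] 4.7 open 7.5 ff 58.56318533420563
```

arm_command --commands '[[[0,-1.14,-0.85],0,0],[[0,-2.37,-1.57],0,0],[[0,-3.66,-2.15],0,0],[[0,-5.0,-2.6],0,0],[[0,-6.3,-2.9],0,0]]'

```text
clock: 17.85
tcp_pos: [0.5682, 0.0842, 0.1803]
ee_rot: [-0.121, 0.993, 0.001, 0.002]
force: [0.3, 1.6, -9.8]
opening: 0.084
finger_force: 58.1
```

arm_command --commands '[[[0,0,0],0,0]]'

```text
clock: 17.95
tcp_pos: [0.569, 0.0829, 0.18]
ee_rot: [-0.119, 0.993, 0.0, 0.002]
force: [-4.2, 1.2, 12.5]
opening: 0.086
finger_force: 62.4
```

```bash
python3 -c "
from h import *
st(); c=cam('wrist'); save(c,'w7'); c=cam('scene'); save(c,'s7')"
```

```text
17.95 tcp [  0.2  24.2 180. ] yaw-TH 179.8 F [-3.8  2.1] 12.5 open 7.4 ff 62.42360472679138
```

arm_command --commands '[[[0,-0.6,-0.25],0,0],[[0,-1.2,-0.38],0,0],[[0,-1.7,-0.42],0,0],[[0,-2.1,-0.45],0,0],[[0,-2.1,-0.45],0,0]]'

```text
clock: 18.55
tcp_pos: [0.5743, 0.063, 0.1824]
ee_rot: [-0.12, 0.993, -0.0, 0.001]
force: [0.8, 1.6, 6.8]
opening: 0.085
finger_force: 61.1
```

```bash
python3 -c "
from h import *
st(); c=cam('scene'); save(c,'s8'); W=S(cloud(c)); 
m=(abs(W[...,0])<60)&(abs(W[...,1])<60)&(W[...,2]>65)&(W[...,2]<150)
P=W[m]; print(len(P))
for a,b in [(65,85),(85,105),(105,125),(125,145),(145,165)]:
    q=P[(P[:,2]>a)&(P[:,2]<b)]; print(a,b,len(q),np.median(q,0).round(1) if len(q) else '')
v,u=np.where(m); print(u.min(),u.max(),v.min(),v.max())
cv2.imwrite('pics/s8b.png',cv2.resize(c['frame'][100:260,200:400],(800,640)[:2],interpolation=cv2.INTER_CUBIC)[:600])"
```

```text
18.55 tcp [  0.6   3.6 182.4] yaw-TH 179.87 F [1.1 1.3] 6.8 open 7.3 ff 61.076985597610474
174
65 85 45 [20.3  3.1 75.4]
85 105 33 [48.2  3.5 94.3]
105 125 48 [ 20.2   3.8 115.1]
125 145 26 [ 49.    4.  128.8]
145 165 22 [ 32.    4.7 148.7]
304 310 172 214
```

View pics/s8b.png

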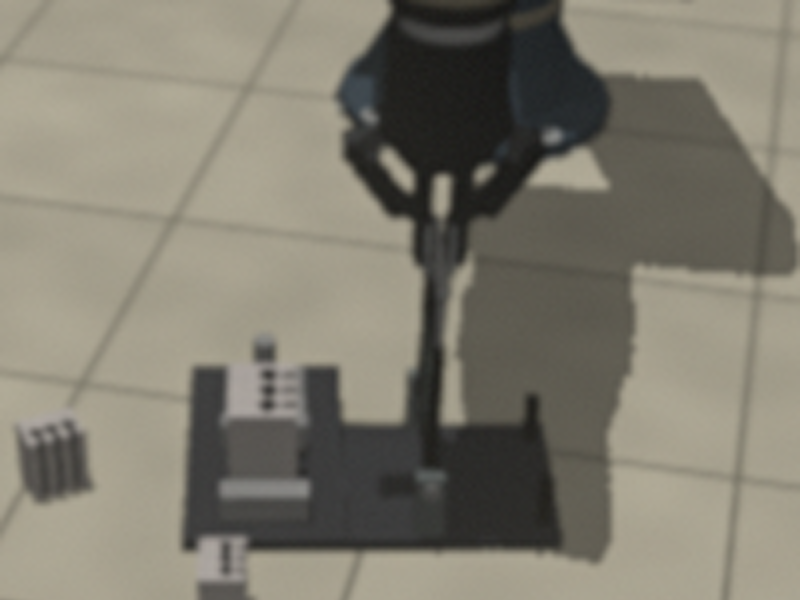

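arm_command --commands '[[[0,-0.15,-0.05],0,0],[[0,-0.32,-0.1],0,0],[[0,-0.32,-0.1],0,0],[[0,-0.32,-0.1],0,0]]'

```text
clock: 19.0
tcp_pos: [0.5749, 0.0604, 0.1825]
ee_rot: [-0.12, 0.993, 0.0, 0.001]
force: [4.8, 2.7, 0.9]
opening: 0.09
finger_force: 60.4
```

```bash
python3 -c "
from h import *
st()
A=[]
for i in range(6):
    c=cam('scene'); W=S(cloud(c)); m=(abs(W[...,0])<60)&(abs(W[...,1])<25)&(W[...,2]>65)&(W[...,2]<155); A.append(W[m])
P=np.vstack(A)
for _ in range(3):
    k=np.polyfit(P[:,2],P[:,1],1); r=P[:,1]-np.polyval(k,P[:,2]); P=P[abs(r)<2.5*r.std()]
print('slope',k,len(P),'std',r.std(),'y@50,192',np.polyval(k,[50,192]))
W=S(cloud(c)); B=W[(abs(W[...,0]+2)<45)&(abs(W[...,1]+110)<35)&(W[...,2]>80)&(W[...,2]<94)]
print('block',B.min(0),B.max(0),np.median(B,0)); st()"
```

```text
19.0 tcp [  0.5   1.  182.5] yaw-TH 179.9 F [5.3 1.5] 0.9 open 7.7 ff 60.447537302970886
slope [-2.96511214e-03  3.33955251e+00] 1087 std 2.0001413130736787 y@50,192 [3.1912969  2.77025098]
block [ -29.67580866 -128.16419068   80.13883421] [ 34.48163774 -84.70861351  91.80309821] [   5.49459273 -106.22982888   86.14906092]
19.3 tcp [  0.5   1.  182.5] yaw-TH 179.9 F [5.3 0.7] 0.4 open 7.2 ff 60.44660925865173
```

```bash
python3 -c "
from rig import manip
print(manip.finish_job())"
```

```text
the job is handed in; nothing more can be done
None
```

I handed the job in after about 19 s of robot time: the block is turned with its slots toward the lens hinge and clamped snugly on its ends, about 13 N on the jaw. The lens frame measures upright and is still held by its bar. No verdict came back when I handed it in.

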